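Run the next batch of preserves in the jar steriliser

ROBOT

A 7-joint arm with a two-finger parallel gripper is mounted at the origin on the work surface. World frame = base frame: x ahead of the robot, y to its left, z up, the work surface at z = 0. Lengths are in m, angles in rad, forces in N, time in s.
With the tool pointing down it reaches from about 0.4 to 0.85 m from the base axis. Payload 10.4 kg.
Tool frame: the origin (TCP) lies at the very end of the fingers, on their centre line; the grasp point (between the pads) lies 19 mm behind it; z points along the fingers, y is the line along which they close (so a half turn about z gives the same grasp; the last joint's range is limited). The gripper opens to 85 mm and grips with 20 to 120 N. Pads are 22 mm wide; open, the fingers measure 114 mm over their backs; the gripper's body (76 mm by 85 mm) begins 54 mm behind the grasp point. The pads swing forward as they close: fully open they stand 13 mm farther back than shut.
Start: joints at [1.325, 0.332, -0.065, 1.46, 0.022, 1.35, -0.088], TCP at [0.138, -0.61, 0.231] pointing down, gripper open.
Joint ranges: [-2.6, 2.6], [-0.5, 2.12], [-1.47, 1.34], [0.16, 2.42], [-1.27, 4.41], [0.06, 2.06], [-2.6, 2.6]. Speed limits (rad/s): [2.22, 2.22, 2.79, 2.79, 3.14, 3.14, 3.14].

INTERFACE

Orientations are given as a unit quaternion [x, y, z, w].
In Python, from workcell import * gives the robot as it stands.
- The arm moves only by the tool step_arm, never from a script. Its argument "commands" is one flat list of numbers, 7 for each row, row after row: the finger opening in mm, from 0 to 85.4, then the shift along the world's x, y, z as a fraction of full scale, then the turn, a rotation vector about the world's x, y, z as a fraction of full scale. A call has exactly 10 rows; each row is the pose to reach, as a shift and turn from the pose commanded when the call began, turning the shorter way round; what a row does not reach only later rows make up. Full scale, the value 1, is 0.6 m for a shift and pi rad for a turn. A row lasts 1/8 s, in which the tool goes at most 62.5 mm and 10.7 degrees, less where a joint would pass 70% of its speed; a pose out of reach is approached as far as the arm can. A call with a number of a shift or a turn outside -1 to 1 is refused whole. A call with a gripper value outside its range is refused whole. The fingers move at their own pace and stop on an object; "squeeze" is the grip in N (left out, the last holds). Time passes only in rows, so rows that repeat a pose let the fingers close, or fill a call up. It gives the time, the measured TCP pose, the force, the opening and the grip force at its end, in the units of the state.
- get_obs(): the state, without advancing time (a new reading comes with each control period).
- camera(name): name is "side" or "top" or "wrist"; returns the picture (384x512x3 uint8, red, green, blue); there is no depth.
- camera_params(name): a dict with "mtx" (3x3 intrinsics, pixels), "extrinsics" (4x4, takes a point from world to camera coordinates); the wrist camera has in their place "tool_from_camera" (4x4, takes a point from camera to tool coordinates, whose origin is the TCP and whose axes are the flange's). Camera axes: x right, y down, z forward; pixel columns grow to the right and rows downward; lengths in m; the calibration is good to about 2 mm. The wrist camera is an equidistant fisheye: a pixel r from the principal point sees the ray r / f radians off the axis. A picture is of the moment at which its call begins: read the wrist's pose just before it. camera_params takes no time and is no camera call.
- hand_in(): hands the job in; it is judged then, once.
The state is a dict: "clock": time; "joint_pos": joint angles; "joint_velocities": joint speeds; "tau": joint torques, N m; "position": TCP position; "ee_rot": TCP orientation; "ft_force": force on the tool from outside, world axes, zero at the start; "torque": the same for the moment, N m; "grip_width": opening from 0.0 (shut) to 1.0 (fully open); "grasp_force": force on a finger pad.
Only numpy, scipy, OpenCV 4.12 (cv2) and the standard library are available. Lean on these libraries where they do the work, as an engineer would, in place of code of your own. Each camera call takes 0.05 s, during which the arm holds its last target. There are 200 camera calls.

TASK

The gold-capped jars in the steriliser are done: first move them onto the wooden cooling tray, then stand all the green-capped jars upright in the steriliser's basin. Lower the lid gently until it is fully shut, and only then turn the heat dial to setting 5, the fifth click clockwise from the red off mark. Do not drop the jars, and leave everything else where it stands.

Things in the scene. Friction and masses are not known exactly. Their poses are not given: they have to be found in the camera images.
- steriliser: steel jar steriliser fixed on the counter; origin at counter level under the basin's centre, x from its front (robot side) to the hinged rear, y to its left, z up. The tub is 170 (x) by 290 (y) mm outside. Joined to its right (-y) side is a console, 170 (x) by 112 (y) mm, its top level with the tub's rim
- basin (a point): centre of the flat floor of the steriliser's open basin, 45 mm above the counter; axes as the steriliser's. The basin is 150 (x) by 270 (y) mm inside, its walls 10 mm thick; the rim is 90 mm above the counter, so standing jars rise 25 mm above the rim
- lid (a joint): angle of the steriliser's steel lid, rad: 0 is shut on the rim; it starts open at 1.57 to 1.7 (about upright) and goes to 1.75. The hinge is stiff: the lid stays at whatever angle it is left; swinging it takes up to 6 N at the handle. The lid is a windowed hood, 170 mm from hinge to front, 290 mm wide, 48 mm deep, 0.45 kg
- lid_handle (a point): middle of the lid's handle: a round black bar, 11 mm thick, 130 mm long, parallel to the hinge (y), on a bracket at each end (110 mm between them), its axis 40 mm off the lid's front face (34 mm clear behind it). Axes turn with the lid. Lid shut: the bar is in front of the hood, 124 mm above the counter; lid open: on top, about 300 mm up
- lid_hinge (a point): middle of the lid's hinge line at the tub's rear rim, parallel to the steriliser's y, 85 mm behind the basin's centre and 90 mm above the counter; axes turn with the lid (equal to the steriliser's when shut). The handle lies 210 mm in front of it and 34 mm above it when shut
- dial (a joint): angle of the heat dial on the console, rad, growing clockwise seen from above. It clicks every 30 degrees (0.5236 rad): 0 is off (red mark), settings 1 to 8 follow at the white marks; setting 5 is 2.618. A sprung plunger pulls it into the nearest click; about 0.1 N m takes it to the next. It starts at 0, 1 or 2; end stops just beyond 0 and 8
- dial_grip (a point): point on the dial's vertical axis 8 mm below the top of its bar grip, 121 mm above the counter, 201 mm to the right (-y) of the basin's centre. The bar is 44 mm long, 14 mm thick, and stands 32 mm above a round skirt 54 mm across. Axes turn with the dial: x along the bar, white pointer line at its -x end. At off the pointer points to the machine's front
- tray: wooden cooling tray fixed on the counter right of the steriliser, 230 (x) by 150 (y) mm outside, rim 22 mm high and 6 mm thick, inner floor 6 mm above its origin (centre of its underside)
- green_a: preserving jar with a GREEN cap, cherry tomatoes inside, to be sterilised; 56 mm across, 70 mm high (cap 54 mm across, the top 14 mm), 0.15 to 0.3 kg, starts upright; origin at the centre of its underside, z up through the cap. One or more may be absent.
- green_b: preserving jar with a GREEN cap, cherry tomatoes inside, to be sterilised; 56 mm across, 70 mm high (cap 54 mm across, the top 14 mm), 0.15 to 0.3 kg, starts upright; origin at the centre of its underside, z up through the cap. One or more may be absent.
- green_c: preserving jar with a GREEN cap, cherry tomatoes inside, to be sterilised; 56 mm across, 70 mm high (cap 54 mm across, the top 14 mm), 0.15 to 0.3 kg, starts upright; origin at the centre of its underside, z up through the cap. One or more may be absent.
- green_d: preserving jar with a GREEN cap, cherry tomatoes inside, to be sterilised; 56 mm across, 70 mm high (cap 54 mm across, the top 14 mm), 0.15 to 0.3 kg, starts upright; origin at the centre of its underside, z up through the cap. One or more may be absent.
- gold_a: preserving jar with a GOLD cap, dark purple berries inside, already sterilised, standing in the basin; 56 mm across, 70 mm high (cap 54 mm across, the top 14 mm), 0.15 to 0.3 kg, starts upright; origin at the centre of its underside, z up through the cap. One or more may be absent.
- gold_b: preserving jar with a GOLD cap, dark purple berries inside, already sterilised, standing in the basin; 56 mm across, 70 mm high (cap 54 mm across, the top 14 mm), 0.15 to 0.3 kg, starts upright; origin at the centre of its underside, z up through the cap. One or more may be absent.
- gold_c: preserving jar with a GOLD cap, dark purple berries inside, already sterilised, standing in the basin; 56 mm across, 70 mm high (cap 54 mm across, the top 14 mm), 0.15 to 0.3 kg, starts upright; origin at the centre of its underside, z up through the cap. One or more may be absent.
- tall_jar: tall tomato jar with black cap, 72 mm across, 150 mm high; not part of the job; origin at its underside's centre
- onion_jar: jar of white onions with black cap, 68 mm across, 85 mm high; not part of the job; origin at its underside's centre
- honey_jar: jar of brown honey with wooden cap, 68 mm across, 90 mm high; not part of the job; origin at its underside's centre
- olive_jar: slim jar of olives with white cap, 52 mm across, 110 mm high; not part of the job; origin at its underside's centre
- mug: blue mug, 80 mm across, 85 mm high; not part of the job; origin at its underside's centre
- spoon: wooden spoon, 220 mm long, lying on the counter; not part of the job; origin at its underside's centre (middle of its length)
- funnel: steel jar funnel, 110 mm across, 60 mm high, standing narrow end down; not part of the job; origin at its underside's centre
- spare_caps: stack of two spare green caps (no jar under them), 54 mm across, 28 mm high; not part of the job; origin at its underside's centre

How it is judged:
On the way, in this order (a step that is already met when the one before it is completed fails the run):
1. every gold-capped jar stands upright on the cooling tray (x of gold_a in the frame of tray between -0.1 and 0.1 m and y of gold_a in the frame of tray between -0.06 and 0.06 m and z of gold_a in the frame of tray between -0.002 and 0.018 m and angle between each of gold_a, gold_b, gold_c's own z axis and vertical below 0.15 rad and x of gold_b in the frame of tray between -0.1 and 0.1 m and y of gold_b in the frame of tray between -0.06 and 0.06 m and z of gold_b in the frame of tray between -0.002 and 0.018 m and x of gold_c in the frame of tray between -0.1 and 0.1 m and y of gold_c in the frame of tray between -0.06 and 0.06 m and z of gold_c in the frame of tray between -0.002 and 0.018 m), for 0.2 s.
2. every green-capped jar stands upright on the basin's floor, the lid still open (x of green_a in the frame of basin between -0.055 and 0.055 m and y of green_a in the frame of basin between -0.115 and 0.115 m and z of green_a in the frame of basin between -0.008 and 0.012 m and angle between each of green_a, green_b, green_c, green_d's own z axis and vertical below 0.15 rad and x of green_b in the frame of basin between -0.055 and 0.055 m and y of green_b in the frame of basin between -0.115 and 0.115 m and z of green_b in the frame of basin between -0.008 and 0.012 m and x of green_c in the frame of basin between -0.055 and 0.055 m and y of green_c in the frame of basin between -0.115 and 0.115 m and z of green_c in the frame of basin between -0.008 and 0.012 m and x of green_d in the frame of basin between -0.055 and 0.055 m and y of green_d in the frame of basin between -0.115 and 0.115 m and z of green_d in the frame of basin between -0.008 and 0.012 m and value of joint lid above 0.6 rad), for 0.2 s.
3. the lid is fully shut, the dial not yet near setting 5 (value of joint lid below 0.05 rad and value of joint dial below 1.8326 rad), for 0.2 s.
4. the dial stands in the click of setting 5 (value of joint dial between 2.48799 and 2.74799 rad), for 0.3 s.
At the end, for the whole second after the job is handed in: Gold-capped jars upright (within 0.15 rad) on the tray's floor, green-capped jars upright on the basin's floor, all at rest; lid shut (under 0.05 rad); dial within 0.13 rad of setting 5 (2.618 rad) (all of step 1 and all of step 4 and x of green_a in the frame of basin between -0.055 and 0.055 m and y of green_a in the frame of basin between -0.115 and 0.115 m and z of green_a in the frame of basin between -0.008 and 0.012 m and angle between each of green_a, green_b, green_c, green_d's own z axis and vertical below 0.15 rad and x of green_b in the frame of basin between -0.055 and 0.055 m and y of green_b in the frame of basin between -0.115 and 0.115 m and z of green_b in the frame of basin between -0.008 and 0.012 m and x of green_c in the frame of basin between -0.055 and 0.055 m and y of green_c in the frame of basin between -0.115 and 0.115 m and z of green_c in the frame of basin between -0.008 and 0.012 m and x of green_d in the frame of basin between -0.055 and 0.055 m and y of green_d in the frame of basin between -0.115 and 0.115 m and z of green_d in the frame of basin between -0.008 and 0.012 m and value of joint lid below 0.05 rad and linear speed of each of green_a, green_b, green_c, green_d, gold_a, gold_b, gold_c below 0.02 m/s); the robot touches nothing.
It fails at once if something that is not part of the job is knocked more than 4 cm out of its place (distance of any of tall_jar, onion_jar, honey_jar, olive_jar, mug, spoon, funnel, spare_caps from where it was at the start of the episode above 0.04 m).
It fails at once if the lid is slammed (swings shut faster than 2.5 rad/s) (velocity of joint lid below -2.5 rad/s).
It fails at once if a jar is dropped: let go and falling faster than 1.1 m/s ((linear speed of green_a above 1.1 m/s and distance between green_a and the grasp point above 0.13 m) or (linear speed of green_b above 1.1 m/s and distance between green_b and the grasp point above 0.13 m) or (linear speed of green_c above 1.1 m/s and distance between green_c and the grasp point above 0.13 m) or (linear speed of green_d above 1.1 m/s and distance between green_d and the grasp point above 0.13 m) or (linear speed of gold_a above 1.1 m/s and distance between gold_a and the grasp point above 0.13 m) or (linear speed of gold_b above 1.1 m/s and distance between gold_b and the grasp point above 0.13 m) or (linear speed of gold_c above 1.1 m/s and distance between gold_c and the grasp point above 0.13 m)).
Of gold_a, gold_b, gold_c only 2 to 3 are there at a start; the rules pass over those that are not, and their reading is None.
Of green_a, green_b, green_c, green_d only 3 to 4 are there at a start; the rules pass over those that are not, and their reading is None.
At some moment in a run one of green_a, green_b, green_c, green_d may be knocked a few centimetres aside while the robot is not near it.
It also fails if it takes over 210 s, if anything falls off the work surface, if the arm or the gripper's body presses on something with over 40 N, if the wrist force passes 120 N, or if a joint passes its speed limit or range.

## Working session

There is one attempt and no reset: what is moved stays moved. The work goes in short steps, Python scripts to look and compute and a tool call to move; the robot and the scene stay as the last step left them, time stands still between calls to the robot, and variables do not carry over. Pictures are saved under pics/ and viewed, at most 14 in all, crops included, and the job is handed in when it is done.

Besides the shell and the picture viewer there is one more tool, called as name(argument=value, ...) on one line, values as JSON. step_arm: Moves the arm, as the interface text tells. Its arguments: {"type":"object","properties":{"commands":{"type":"array","items":{"type":"number"}},"squeeze":{"type":"number"}},"required":["commands"]}

```bash
mkdir -p pics; ls; python3 - <<'E'
from workcell import *
import cv2
print(get_obs())
for n in ["side","top"]:
    im=camera(n); cv2.imwrite(f"pics/{n}0.png",im[:,:,::-1]); p=camera_params(n); print(n,p)
print(camera_params("wrist"))
E
```

```text
pics
{'clock': 0.0, 'joint_pos': array([ 1.32542481,  0.33288231, -0.06473088,  1.46093023,  0.02162487,
        1.34991455, -0.08850739]), 'joint_velocities': array([ 1.76301222e-04,  8.97623711e-04, -5.12889154e-05,  1.36241071e-03,
        6.23508873e-04,  5.97771028e-04,  2.39685450e-04]), 'tau': array([ 4.01588632e-04, -6.25440717e+01,  4.94728459e-02, -3.91617107e+01,
        1.63824140e-02,  9.66484426e-03,  9.91041361e-06]), 'position': array([ 0.13800479, -0.60918767,  0.2305148 ]), 'ee_rot': array([ 9.93800091e-01,  1.11179413e-01, -1.20024157e-04, -7.08774956e-04]), 'ft_force': array([-0.15962702, -0.24226851, -0.15349561]), 'torque': array([ 0.00398119, -0.05524003, -0.02004811]), 'grasp_force': 0.0, 'grip_width': 0.9978499769751593}
side {'mtx': array([[468.09493518,   0.        , 245.15010037],
       [  0.        , 468.09493518, 188.53193918],
       [  0.        ,   0.        ,   1.        ]]), 'extrinsics': array([[-0.89935804, -0.43682354, -0.01844739,  0.48361183],
       [-0.29838099,  0.64407059, -0.70437338,  0.20481473],
       [ 0.31956829, -0.62797952, -0.709
[... 335 characters left out ...]
0.99742013,  0.01245595, -0.07069604,  0.51207044],
       [ 0.07078683,  0.00700486, -0.99746687,  1.33022134],
       [ 0.        ,  0.        ,  0.        ,  1.        ]])}
{'mtx': array([[297.31863964,   0.        , 258.68370473],
       [  0.        , 297.31863964, 186.11295672],
       [  0.        ,   0.        ,   1.        ]]), 'tool_from_camera': array([[-3.04260438e-06, -9.59211447e-01, -2.82689583e-01,
         7.19624073e-02],
       [ 9.99999971e-01, -7.10761290e-05,  2.30409736e-04,
         5.41663993e-06],
       [-2.41104138e-04, -2.82689574e-01,  9.59211419e-01,
        -1.42907204e-01],
       [ 0.00000000e+00,  0.00000000e+00,  0.00000000e+00,
         1.00000000e+00]])}
```

View pics/top0.png

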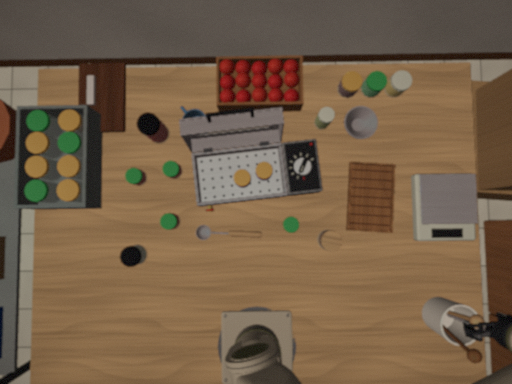

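View pics/side0.png

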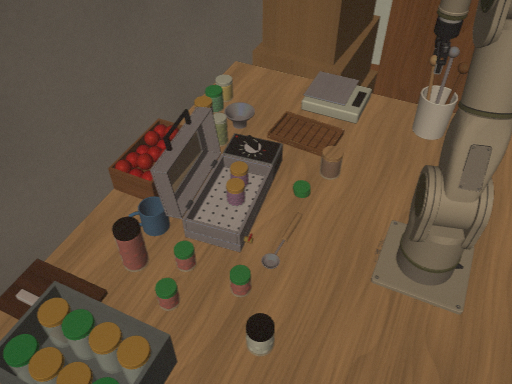

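The top view shows two gold caps in the basin, at (242,178) and (264,170). Green caps are at (134,176), (171,169) and (168,221), with the spare caps at (291,224). A further green cap at (376,83) near the back needs a check, so I'll zoom in.

```bash
cat > h.py <<'E'
import numpy as np, cv2
from workcell import *
def unproj(name,uv,z):
    p=camera_params(name); E=p["extrinsics"]; R=E[:3,:3]; t=E[:3,3]
    c=-R.T@t; d=R.T@np.linalg.solve(p["mtx"],[uv[0],uv[1],1.]); return c+d*(z-c[2])/d[2]
def proj(name,P):
    p=camera_params(name); q=p["extrinsics"]@np.append(P,1); q=p["mtx"]@q[:3]; return q[:2]/q[2]
def wproj(P,o):
    "world point -> wrist pixel"
    from scipy.spatial.transform import Rotation as Ro
    p=camera_params("wrist"); T=np.eye(4); T[:3,:3]=Ro.from_quat(o["ee_rot"]).as_matrix(); T[:3,3]=o["position"]
    q=np.linalg.inv(T@p["tool_from_camera"])@np.append(P,1); K=p["mtx"]
    th=np.arctan2(np.hypot(q[0],q[1]),q[2]); r=K[0,0]*th; n=np.hypot(q[0],q[1])
    return np.array([K[0,2]+r*q[0]/n,K[1,2]+r*q[1]/n])
def wunproj(uv,z,o):
    from scipy.spatial.transform import Rotation as Ro
    p=camera_params("wrist"); T=np.eye(4); T[:3,:3]=Ro.from_quat(o["ee_rot"]).as_matrix(); T[:3,3]=o["position"]
    M=T@p["tool_from_camera"]; K=p["mtx"]; d=np.array([uv[0]-K[0,2],uv[1]-K[1,2]]); r=np.hypot(*d); th=r/K[0,0]
    v=M[:3,:3]@np.array([*(d/r*np.sin(th)),np.cos(th)]); c=M[:3,3]; return c+v*(z-c[2])/v[2]
E
python3 - <<'E'
from h import *
t=cv2.imread("pics/top0.png"); s=cv2.imread("pics/side0.png")
a=cv2.resize(t[70:270,110:410],(798,532),interpolation=cv2.INTER_CUBIC); cv2.imwrite("pics/topc.png",a)
b=cv2.resize(s[60:210,110:310],(800,600),interpolation=cv2.INTER_CUBIC); cv2.imwrite("pics/sidec.png",b)
for n,uv,z in [("g1",(134,176),.07),("g2",(171,169),.07),("g3",(168,221),.07),("spare",(291,224),.028),("g?",(376,83),.07),("au1",(242,178),.115),("au2",(264,170),.115),("dial",(302,166),.129)]:
    print(n,unproj("top",uv,z).round(3))
for n,uv in [("g1",(166,286)),("g2",(184,248)),("g3",(240,272)),("spare",(302,186)),("g?",(214,92)),("au1",(236,186)),("au2",(239,169))]:
    print(n,unproj("side",uv,.028 if n=="spare" else .115 if n[0]=="a" else .07).round(3))
E
```

```text
g1 [0.561 0.387 0.07 ]
g2 [0.582 0.268 0.07 ]
g3 [0.414 0.277 0.07 ]
spare [ 0.4   -0.12   0.028]
g? [ 0.856 -0.402  0.07 ]
au1 [0.545 0.037 0.115]
au2 [ 0.569 -0.032  0.115]
dial [ 0.578 -0.148  0.129]
g1 [0.563 0.392 0.07 ]
g2 [0.583 0.273 0.07 ]
g3 [0.416 0.278 0.07 ]
spare [ 0.397 -0.115  0.028]
g? [ 0.861 -0.402  0.07 ]
au1 [0.541 0.047 0.115]
au2 [ 0.565 -0.02   0.115]
```

View pics/topc.png

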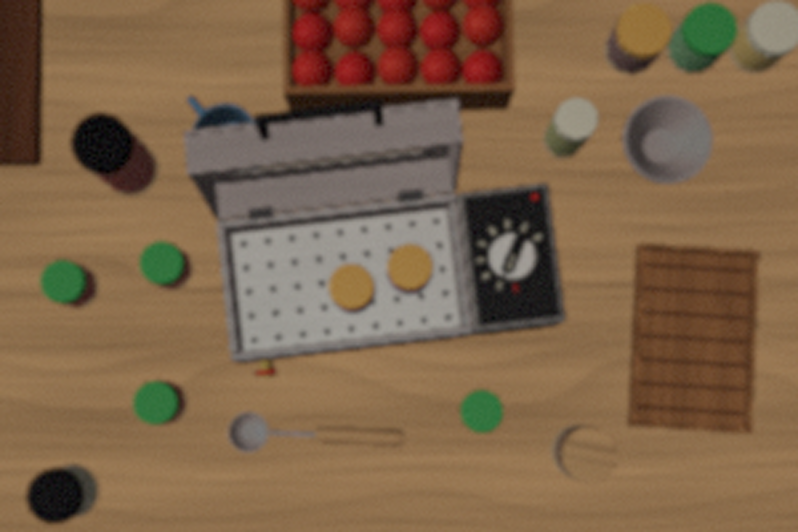

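View pics/sidec.png

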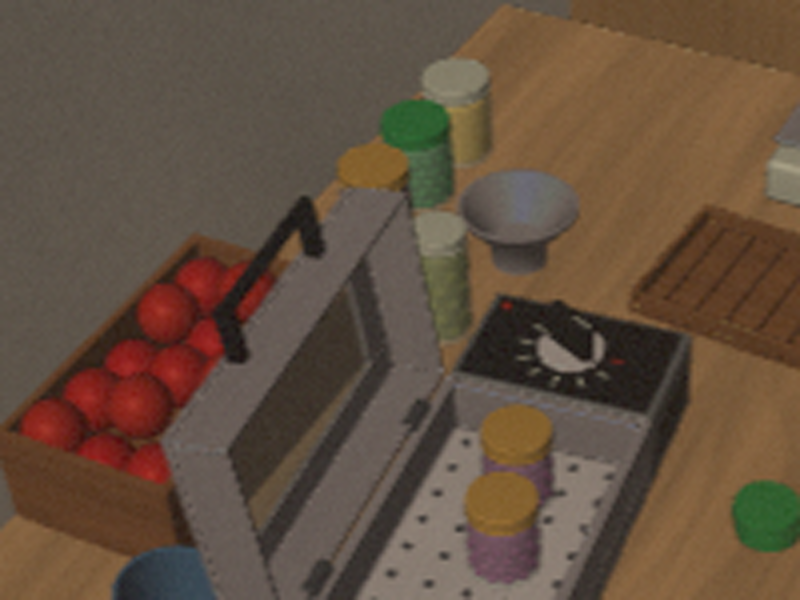

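The back green cap belongs to a taller pickle jar, so it is decor. That leaves 3 greens and 2 golds. Next I'll measure them precisely.

```bash
python3 - <<'E'
from h import *
for n in ["top","side"]:
    hsv=cv2.cvtColor(cv2.imread(f"pics/{n}0.png"),cv2.COLOR_BGR2HSV)
    for c,lo,hi,z in [("green",(55,120,50),(80,255,255),.063),("gold",(14,140,90),(24,255,255),.108)]:
        m=cv2.inRange(hsv,lo,hi); k,_,st,ce=cv2.connectedComponentsWithStats(m)
        for i in range(1,k):
            if st[i,4]>60 and ce[i][0]>110: print(n,c,ce[i].round(1),st[i,4],unproj(n,ce[i],z+(.007 if n=="top" else 0)).round(3))
cr=lambda u,v:(110+u/2.66,70+v/2.66)
P={}
for k,uv,z in [("tubFL",(235,361),.09),("conFR",(562,320),.09),("conRR",(546,186),.09),("tubRL",(220,219),.09),("basinFL",(243,349),.09),("dial",(512,256),.129),
  ("trFL",(628,424),.022),("trFR",(751,431),.022),("trRR",(758,252),.022),("trRL",(638,244),.022),("handL",(262,118),.3),("handR",(380,106),.3)]:
    P[k]=unproj("top",cr(*uv),z); print(k,P[k].round(3))
yaw=lambda v:np.degrees(np.arctan2(v[1],v[0]))
print("yaw front",yaw(P["conFR"]-P["tubFL"])+90,"right",yaw(P["conRR"]-P["conFR"]),"rear",yaw(P["conRR"]-P["tubRL"])+90, "width",np.linalg.norm(P["conFR"]-P["tubFL"]),"depth",np.linalg.norm(P["conRR"]-P["conFR"]))
print("tray",np.mean([P[k] for k in P if k[:2]=="tr"],0),yaw(P["trRR"]-P["trFR"]),yaw(P["trRL"]-P["trFL"]),yaw(P["trFR"]-P["trFL"])+90)
E
```

```text
top green [376.1  81. ] 286 [ 0.862 -0.403  0.07 ]
top green [170.8 168.7] 175 [0.583 0.268 0.07 ]
top green [133.8 175.6] 178 [0.562 0.388 0.07 ]
top green [168.7 221. ] 178 [0.414 0.275 0.07 ]
top green [290.7 224.3] 154 [ 0.399 -0.115  0.07 ]
top gold [351.5  80.9] 325 [ 0.849 -0.312  0.115]
top gold [263.7 170.3] 180 [ 0.568 -0.031  0.115]
top gold [241.8 177.7] 178 [0.546 0.038 0.115]
side green [213.2  90.7] 152 [ 0.874 -0.418  0.063]
side green [300.9 188.4] 198 [ 0.386 -0.071  0.063]
side green [183.2 249.5] 260 [0.586 0.273 0.063]
side green [239.4 274.6] 303 [0.416 0.281 0.063]
side green [165.3 287.9] 324 [0.565 0.394 0.063]
side gold [202.7 101.3] 159 [ 0.84  -0.286  0.108]
side gold [238.6 168.3] 205 [ 0.571 -0.029  0.108]
side gold [234.8 185.4] 222 [0.549 0.041 0.108]
side gold [132.8 351.8] 844 [0.519 0.58  0.108]
tubFL [0.461 0.177 0.09 ]
conFR [ 0.505 -0.212  0.09 ]
conRR [ 0.667 -0.197  0.09 ]
tubRL [0.632 0.194 0.09 ]
basinFL [0.476 0.167 0.09 ]
dial [ 0.578 -0.15   0.129]
trFL [ 0.38  -0.302  0.022]
trFR [ 0.369 -0.454  0.022]
trRR [ 0.593 -0.471  0.022]
trRL [ 0.605 -0.321  0.022]
handL [0.699 0.119 0.3  ]
handR [ 0.709 -0.     0.3  ]
yaw front 6.44797994844491 right 5.430945393019125 rear 5.074743604060089 width 0.39134428667846866 depth 0.16192489838127502
tray [ 0.48658185 -0.38674332  0.022     ] -4.311178420612609 -4.792675556616181 -3.9243099959637533
```

step_arm(commands=[80, 0.36, 0.48, 0.033, 0, 0, 0.232, 80, 0.719, 0.965, 0.033, 0, 0, 0.463, 80, 0.719, 0.965, 0.033, 0, 0, 0.463, 80, 0.719, 0.965, 0.033, 0, 0, 0.463, 80, 0.719, 0.965, 0.033, 0, 0, 0.463, 80, 0.719, 0.965, 0.033, 0, 0, 0.463, 80, 0.719, 0.965, 0.033, 0, 0, 0.463, 80, 0.719, 0.965, 0.033, 0, 0, 0.463, 80, 0.719, 0.965, 0.033, 0, 0, 0.463, 80, 0.719, 0.965, 0.033, 0, 0, 0.463], squeeze=50)

```text
clock: 1.35
position: [0.5121, -0.107, 0.2488]
ee_rot: [0.669, 0.744, -0.0, 0.0]
ft_force: [0.3, -0.6, 0.6]
grip_width: 0.943
grasp_force: 0.0
```

step_arm(commands=[80, 0.096, 0.128, 0, 0, 0, 0, 80, 0.096, 0.128, 0, 0, 0, 0, 80, 0.096, 0.128, 0, 0, 0, 0, 80, 0.096, 0.128, 0, 0, 0, 0, 80, 0.096, 0.128, 0, 0, 0, 0, 80, 0.096, 0.128, 0, 0, 0, 0, 80, 0.096, 0.128, 0, 0, 0, 0, 80, 0.096, 0.128, 0, 0, 0, 0, 80, 0.096, 0.128, 0, 0, 0, 0, 80, 0.096, 0.128, 0, 0, 0, 0])

```text
clock: 2.6
position: [0.569, -0.0318, 0.2487]
ee_rot: [0.668, 0.744, 0.0, -0.0]
ft_force: [-0.9, -0.4, -0.2]
grip_width: 0.933
grasp_force: 0.0
```

```bash
python3 - <<'E'
from h import *
o=get_obs(); im=camera("wrist"); cv2.imwrite("pics/w1.png",cv2.resize(im[:,:,::-1],(768,576)))
print(o["position"],o["ee_rot"].round(4),o["joint_pos"].round(3),o["grip_width"])
hsv=cv2.cvtColor(np.ascontiguousarray(im[:,:,::-1]),cv2.COLOR_BGR2HSV)
m=cv2.inRange(hsv,(14,140,90),(24,255,255)); k,_,st,ce=cv2.connectedComponentsWithStats(m)
for i in range(1,k):
    if st[i,4]>200: print(ce[i].round(1),st[i],wunproj(ce[i],.113,o).round(4))
E
```

```text
[ 0.56898677 -0.0318208   0.24869036] [ 0.6684  0.7438  0.     -0.    ] [ 0.578  0.278 -0.723  1.555  0.186  1.379 -0.054] 0.93285604623836
[244. 100.] [ 217   73   55   55 2393] [0.5478 0.039  0.113 ]
[260.1 172.7] [ 234  146   54   54 2281] [ 0.5701 -0.0284  0.113 ]
[405.4 353.6] [392 338  28  29 526] [ 0.821  -0.2829  0.113 ]
```

View pics/w1.png

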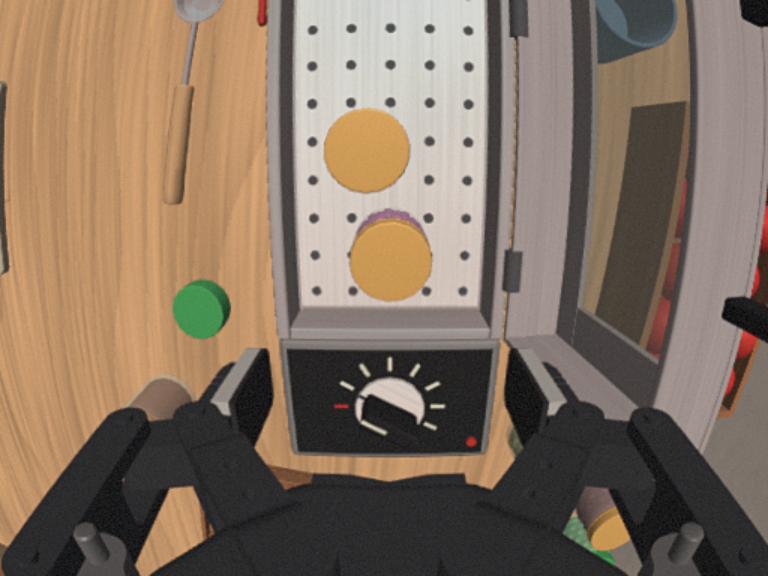

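Wrist view: aligned with the machine; gold caps at (390,260) and (367,150), and the dial pointer is one mark clockwise of red (setting 1). Both wrist measurements agree with the top view. Descending on the nearer gold jar.

step_arm(commands=[78, 0.002, 0.004, -0.07, 0, 0, 0, 78, 0.002, 0.004, -0.14, 0, 0, 0, 78, 0.002, 0.004, -0.21, 0, 0, 0, 78, 0.002, 0.004, -0.26, 0, 0, 0, 78, 0.002, 0.004, -0.29, 0, 0, 0, 78, 0.002, 0.004, -0.29, 0, 0, 0, 40, 0.002, 0.004, -0.29, 0, 0, 0, 40, 0.002, 0.004, -0.29, 0, 0, 0, 40, 0.002, 0.004, -0.29, 0, 0, 0, 40, 0.002, 0.004, -0.29, 0, 0, 0], squeeze=50)

```text
clock: 3.9
position: [0.5713, -0.0294, 0.0766]
ee_rot: [0.668, 0.744, 0.001, 0.001]
ft_force: [-1.3, 0.5, 5.6]
grip_width: 0.636
grasp_force: 51.8
```

step_arm(commands=[40, 0, 0, 0.05, 0, 0, 0, 40, 0, 0, 0.13, 0, 0, 0, 40, 0, 0, 0.22, 0, 0, 0, 40, -0.01, -0.08, 0.22, 0, 0, 0, 40, -0.02, -0.17, 0.22, 0, 0, 0, 40, -0.02, -0.26, 0.22, 0, 0, 0, 40, -0.03, -0.35, 0.22, 0, 0, 0, 40, -0.04, -0.44, 0.22, 0, 0, 0, 40, -0.045, -0.53, 0.22, 0, 0, 0, 40, -0.05, -0.603, 0.22, 0, 0, 0])

```text
clock: 5.15
position: [0.5396, -0.3939, 0.2077]
ee_rot: [0.669, 0.743, -0.0, 0.001]
ft_force: [0.4, 0.0, -2.2]
grip_width: 0.634
grasp_force: 53.6
```

```bash
python3 - <<'E'
from h import *
o=get_obs(); im=camera("wrist"); cv2.imwrite("pics/w2.png",cv2.resize(im[:,:,::-1],(768,576)))
print(o["position"],o["joint_pos"].round(3),o["grip_width"],o["grasp_force"],o["ft_force"])
E
```

```text
[ 0.53959729 -0.3938693   0.20771492] [ 0.936  0.492 -0.534  1.345  0.249  1.37   0.51 ] 0.6337827030173039 53.57636511325836 [ 0.36446477  0.00772339 -2.23396656]
```

View pics/w2.png

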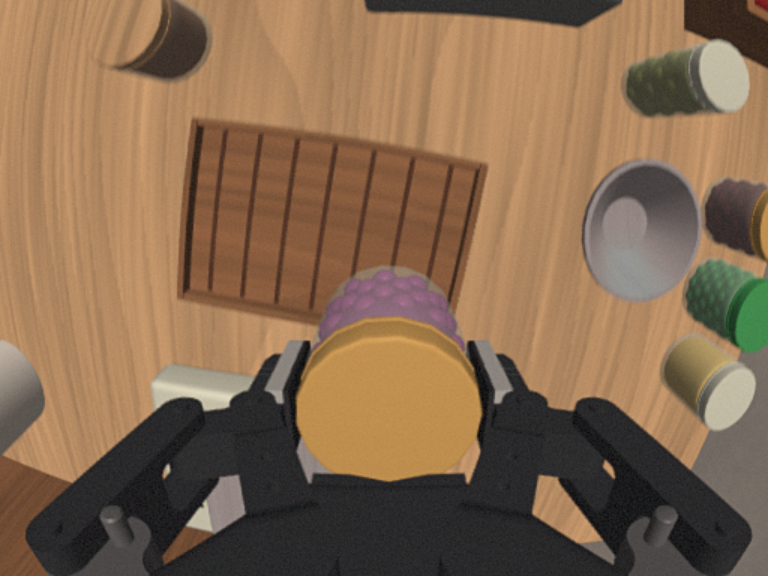

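Wrist view: the jar is held upright. The tray's front-left corner is at (195,120), rear-left at (485,163) and front-right at (180,297). I'll check the tray position with these.

```bash
python3 - <<'E'
from h import *
o=get_obs()
a,b,c=[wunproj((u/1.5,v/1.5),.022,o) for u,v in [(195,119),(486,163),(179,298)]]
print(a,b,c,np.linalg.norm(a-b),np.linalg.norm(a-c),(b+c)/2,np.degrees(np.arctan2(*(b-a)[1::-1])))
E
```

```text
[ 0.37938639 -0.31312049  0.022     ] [ 0.60252018 -0.3299936   0.022     ] [ 0.36615188 -0.4599601   0.022     ] 0.22377083600377087 0.1474348100849886 [ 0.48433603 -0.39497685  0.022     ] -4.32440973818003
```

step_arm(commands=[40, 0, 0, -0.06, 0, 0, 0, 40, 0, 0, -0.13, 0, 0, 0, 40, 0, 0, -0.2, 0, 0, 0, 40, 0, 0, -0.25, 0, 0, 0, 40, 0, 0, -0.27, 0, 0, 0, 40, 0, 0, -0.281, 0, 0, 0, 40, 0, 0, -0.281, 0, 0, 0, 78, 0, 0, -0.281, 0, 0, 0, 78, 0, 0, -0.281, 0, 0, 0, 78, 0, 0, -0.281, 0, 0, 0])

```text
clock: 6.45
position: [0.5405, -0.3914, 0.0387]
ee_rot: [0.668, 0.744, 0.0, 0.0]
ft_force: [0.3, -0.7, 0.0]
grip_width: 0.912
grasp_force: 0.0
```

step_arm(commands=[78, 0, 0, 0.09, 0, 0, 0, 78, 0, 0, 0.19, 0, 0, 0, 78, 0, 0.1, 0.27, 0, 0, 0, 78, 0.005, 0.2, 0.27, 0, 0, 0, 78, 0.01, 0.3, 0.27, 0, 0, 0, 78, 0.012, 0.4, 0.27, 0, 0, 0, 78, 0.012, 0.5, 0.27, 0, 0, 0, 78, 0.012, 0.6, 0.27, 0, 0, 0, 78, 0.012, 0.7, 0.27, 0, 0, 0, 78, 0.012, 0.717, 0.27, 0, 0, 0])

```text
clock: 7.7
position: [0.5469, 0.0443, 0.2008]
ee_rot: [0.666, 0.746, 0.001, 0.0]
ft_force: [0.1, -1.5, -0.6]
grip_width: 0.913
grasp_force: 0.0
```

step_arm(commands=[78, 0, 0, -0.03, 0, 0, 0, 78, 0, 0, -0.08, 0, 0, 0, 78, 0, 0, -0.14, 0, 0, 0, 78, 0, 0, -0.19, 0, 0, 0, 78, 0, 0, -0.208, 0, 0, 0, 78, 0, 0, -0.208, 0, 0, 0, 40, 0, 0, -0.208, 0, 0, 0, 40, 0, 0, -0.208, 0, 0, 0, 40, 0, 0, -0.208, 0, 0, 0, 40, 0, 0, -0.208, 0, 0, 0])

```text
clock: 8.95
position: [0.5482, 0.0388, 0.0769]
ee_rot: [0.669, 0.744, 0.001, 0.001]
ft_force: [-2.8, -0.7, 5.6]
grip_width: 0.63
grasp_force: 51.8
```

step_arm(commands=[40, 0, 0, 0.05, 0, 0, 0, 40, 0, 0, 0.13, 0, 0, 0, 40, 0, 0, 0.22, 0, 0, 0, 40, -0.02, -0.08, 0.22, 0, 0, 0, 40, -0.05, -0.18, 0.22, 0, 0, 0, 40, -0.08, -0.28, 0.22, 0, 0, 0, 40, -0.11, -0.38, 0.22, 0, 0, 0, 40, -0.14, -0.48, 0.22, 0, 0, 0, 40, -0.17, -0.58, 0.22, 0, 0, 0, 40, -0.197, -0.67, 0.22, 0, 0, 0])

```text
clock: 10.2
position: [0.4282, -0.3653, 0.2082]
ee_rot: [0.669, 0.744, -0.0, 0.001]
ft_force: [1.3, 0.6, -2.5]
grip_width: 0.631
grasp_force: 53.8
```

step_arm(commands=[40, 0, -0.04, -0.01, 0, 0, 0, 40, 0, -0.04, -0.08, 0, 0, 0, 40, 0, -0.04, -0.16, 0, 0, 0, 40, 0, -0.04, -0.23, 0, 0, 0, 40, 0, -0.04, -0.265, 0, 0, 0, 40, 0, -0.04, -0.281, 0, 0, 0, 40, 0, -0.04, -0.281, 0, 0, 0, 78, 0, -0.04, -0.281, 0, 0, 0, 78, 0, -0.04, -0.281, 0, 0, 0, 78, 0, -0.04, -0.281, 0, 0, 0])

```text
clock: 11.45
position: [0.4295, -0.3873, 0.0393]
ee_rot: [0.668, 0.744, -0.0, 0.0]
ft_force: [-0.5, 0.8, -0.3]
grip_width: 0.911
grasp_force: 0.0
```

step_arm(commands=[78, 0, 0, 0.09, 0, 0, 0, 78, 0, 0, 0.19, 0, 0, 0, 78, 0, 0.1, 0.27, 0, 0, 0, 78, 0, 0.2, 0.33, 0, 0, 0, 78, 0.01, 0.3, 0.33, 0, 0, 0, 78, 0.02, 0.4, 0.33, 0, 0, 0, 78, 0.04, 0.5, 0.33, 0, 0, 0, 78, 0.05, 0.6, 0.33, 0, 0, 0, 78, 0.06, 0.7, 0.33, 0, 0, 0, 78, 0.08, 0.8, 0.33, 0, 0, 0])

```text
clock: 12.7
position: [0.4757, 0.0875, 0.2373]
ee_rot: [0.669, 0.744, 0.0, 0.001]
ft_force: [0.9, -0.6, -0.3]
grip_width: 0.911
grasp_force: 0.0
```

step_arm(commands=[78, 0.03, 0.1, 0, 0, 0, 0, 78, 0.06, 0.15, 0, 0, 0, 0, 78, 0.1, 0.2, 0, 0, 0, 0, 78, 0.14, 0.26, 0, 0, 0, 0, 78, 0.176, 0.292, 0, 0, 0, 0, 78, 0.176, 0.292, 0, 0, 0, 0, 78, 0.176, 0.292, 0, 0, 0, 0, 78, 0.176, 0.292, 0, 0, 0, 0, 78, 0.176, 0.292, 0, 0, 0, 0, 78, 0.176, 0.292, 0, 0, 0, 0])

```text
clock: 13.95
position: [0.5814, 0.2605, 0.237]
ee_rot: [0.669, 0.744, 0.0, 0.0]
ft_force: [0.1, -0.3, 0.2]
grip_width: 0.915
grasp_force: 0.0
```

```bash
cat >> h.py <<'E'
def caps(z=.068,lo=(55,120,50),hi=(80,255,255),save=None):
    o=get_obs(); im=np.ascontiguousarray(camera("wrist")[:,:,::-1])
    if save: cv2.imwrite(save,cv2.resize(im,(768,576)))
    k,_,st,ce=cv2.connectedComponentsWithStats(cv2.inRange(cv2.cvtColor(im,cv2.COLOR_BGR2HSV),lo,hi))
    print(o["position"].round(4),o["joint_pos"].round(2))
    for i in range(1,k):
        if st[i,4]>200: print(ce[i].round(1),st[i],wunproj(ce[i],z,o).round(4))
E
python3 -c "
from h import *
caps(save='pics/w3.png')"
```

```text
[0.5814 0.2605 0.237 ] [ 0.16  0.51 -0.93  1.38  0.41  1.45 -0.65]
[254.3  44. ] [ 229   20   51   49 1933] [0.5631 0.3915 0.068 ]
[116.8 137.7] [  96  116   43   45 1510] [0.4172 0.2804 0.068 ]
[262.5 156.6] [ 239  133   48   48 1849] [0.5843 0.2734 0.068 ]
[135.  349.2] [127 337  18  24 268] [ 0.4136 -0.0546  0.068 ]
```

View pics/w3.png

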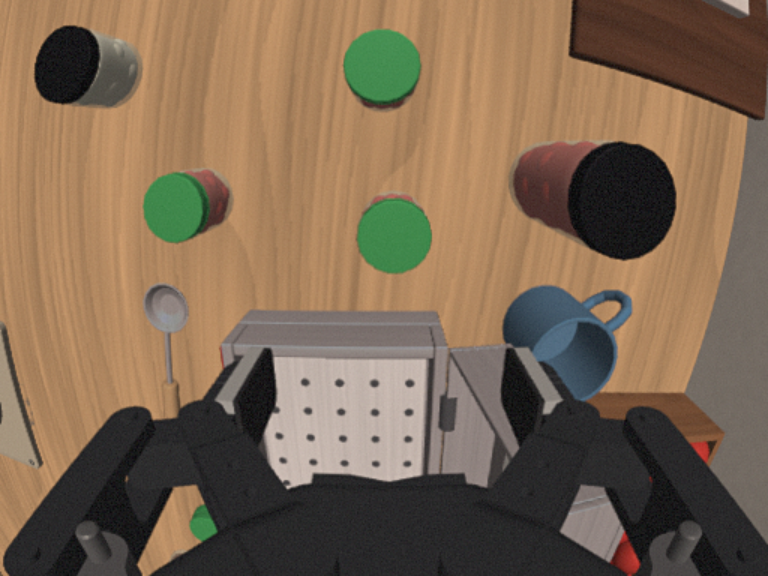

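Wrist view: the greens stand at (394,235), (382,66) and (176,207), all upright and clear of the neighbours. Grasping the first.

step_arm(commands=[78, 0.005, 0.02, -0.06, 0, 0, 0, 78, 0.005, 0.02, -0.14, 0, 0, 0, 78, 0.005, 0.02, -0.22, 0, 0, 0, 78, 0.005, 0.02, -0.29, 0, 0, 0, 78, 0.005, 0.02, -0.33, 0, 0, 0, 78, 0.005, 0.02, -0.342, 0, 0, 0, 40, 0.005, 0.02, -0.342, 0, 0, 0, 40, 0.005, 0.02, -0.342, 0, 0, 0, 40, 0.005, 0.02, -0.342, 0, 0, 0, 40, 0.005, 0.02, -0.342, 0, 0, 0])

```text
clock: 15.25
position: [0.5854, 0.2736, 0.0334]
ee_rot: [0.668, 0.744, 0.001, 0.001]
ft_force: [-1.2, -0.4, 7.5]
grip_width: 0.626
grasp_force: 53.6
```

step_arm(commands=[40, 0, 0, 0.05, 0, 0, 0, 40, -0.02, 0, 0.13, 0, 0, 0, 40, -0.05, 0, 0.22, 0, 0, 0, 40, -0.07, -0.08, 0.22, 0, 0, 0, 40, -0.07, -0.17, 0.22, 0, 0, 0, 40, -0.07, -0.26, 0.22, 0, 0, 0, 40, -0.06, -0.35, 0.22, 0, 0, 0, 40, -0.05, -0.44, 0.22, 0, 0, 0, 40, -0.042, -0.508, 0.22, 0, 0, 0, 40, -0.042, -0.508, 0.22, 0, 0, 0])

```text
clock: 16.5
position: [0.5594, -0.0365, 0.1635]
ee_rot: [0.671, 0.742, -0.001, 0.001]
ft_force: [-0.6, 1.2, -2.9]
grip_width: 0.628
grasp_force: 53.7
```

step_arm(commands=[40, 0, 0, 0, 0, 0, 0, 40, 0, 0, -0.04, 0, 0, 0, 40, 0, 0, -0.08, 0, 0, 0, 40, 0, 0, -0.115, 0, 0, 0, 40, 0, 0, -0.13, 0, 0, 0, 40, 0, 0, -0.141, 0, 0, 0, 40, 0, 0, -0.141, 0, 0, 0, 78, 0, 0, -0.141, 0, 0, 0, 78, 0, 0, -0.141, 0, 0, 0, 78, 0, 0, -0.141, 0, 0, 0])

```text
clock: 17.75
position: [0.5595, -0.032, 0.0793]
ee_rot: [0.668, 0.744, 0.0, 0.0]
ft_force: [0.1, -0.6, 0.4]
grip_width: 0.912
grasp_force: 0.0
```

step_arm(commands=[78, 0, 0, 0.08, 0, 0, 0, 78, 0, 0, 0.17, 0, 0, 0, 78, -0.01, 0.09, 0.26, 0, 0, 0, 78, -0.01, 0.19, 0.26, 0, 0, 0, 78, -0.01, 0.29, 0.26, 0, 0, 0, 78, -0.005, 0.39, 0.26, 0, 0, 0, 78, 0, 0.49, 0.26, 0, 0, 0, 78, 0.005, 0.59, 0.26, 0, 0, 0, 78, 0.006, 0.68, 0.26, 0, 0, 0, 78, 0.006, 0.68, 0.26, 0, 0, 0])

```text
clock: 19.0
position: [0.5597, 0.3818, 0.2344]
ee_rot: [0.666, 0.746, 0.0, -0.002]
ft_force: [-1.0, -0.6, -1.0]
grip_width: 0.914
grasp_force: 0.0
```

```bash
python3 -c "
from h import *
caps()"
```

```text
[0.5597 0.3818 0.2344] [-0.07  0.62 -0.94  1.26  0.48  1.5  -0.84]
[396.5  11.2] [ 360    0   67   29 1328] [0.6903 0.5812 0.068 ]
[263.3 158.8] [ 239  135   49   49 1871] [0.563  0.3935 0.068 ]
[133.9 235.2] [ 115  216   41   41 1205] [0.4164 0.2829 0.068 ]
```

step_arm(commands=[78, 0.006, 0.025, -0.06, 0, 0, 0, 78, 0.006, 0.025, -0.14, 0, 0, 0, 78, 0.006, 0.025, -0.22, 0, 0, 0, 78, 0.006, 0.025, -0.29, 0, 0, 0, 78, 0.006, 0.025, -0.325, 0, 0, 0, 78, 0.006, 0.025, -0.337, 0, 0, 0, 40, 0.006, 0.025, -0.337, 0, 0, 0, 40, 0.006, 0.025, -0.337, 0, 0, 0, 40, 0.006, 0.025, -0.337, 0, 0, 0, 40, 0.006, 0.025, -0.337, 0, 0, 0])

```text
clock: 20.3
position: [0.5672, 0.3919, 0.0349]
ee_rot: [0.668, 0.744, 0.001, 0.0]
ft_force: [-0.6, 0.4, 6.3]
grip_width: 0.627
grasp_force: 53.4
```

step_arm(commands=[40, 0, 0, 0.05, 0, 0, 0, 40, -0.02, 0, 0.13, 0, 0, 0, 40, -0.03, 0, 0.22, 0, 0, 0, 40, -0.035, -0.09, 0.22, 0, 0, 0, 40, -0.035, -0.19, 0.22, 0, 0, 0, 40, -0.03, -0.29, 0.22, 0, 0, 0, 40, -0.03, -0.39, 0.22, 0, 0, 0, 40, -0.025, -0.48, 0.22, 0, 0, 0, 40, -0.025, -0.55, 0.22, 0, 0, 0, 40, -0.025, -0.577, 0.22, 0, 0, 0])

```text
clock: 21.55
position: [0.5516, 0.0416, 0.1651]
ee_rot: [0.67, 0.742, -0.0, 0.001]
ft_force: [0.5, -0.1, -1.5]
grip_width: 0.623
grasp_force: 53.5
```

step_arm(commands=[40, 0, 0, 0, 0, 0, 0, 40, 0, 0, -0.04, 0, 0, 0, 40, 0, 0, -0.08, 0, 0, 0, 40, 0, 0, -0.115, 0, 0, 0, 40, 0, 0, -0.13, 0, 0, 0, 40, 0, 0, -0.143, 0, 0, 0, 40, 0, 0, -0.143, 0, 0, 0, 78, 0, 0, -0.143, 0, 0, 0, 78, 0, 0, -0.143, 0, 0, 0, 78, 0, 0, -0.143, 0, 0, 0])

```text
clock: 22.8
position: [0.5517, 0.0449, 0.0791]
ee_rot: [0.669, 0.744, 0.0, 0.0]
ft_force: [-0.3, -0.8, 0.4]
grip_width: 0.913
grasp_force: 0.0
```

step_arm(commands=[78, 0, 0, 0.08, 0, 0, 0, 78, 0, 0, 0.17, 0, 0, 0, 78, -0.05, 0.06, 0.26, 0, 0, 0, 78, -0.1, 0.13, 0.26, 0, 0, 0, 78, -0.15, 0.21, 0.26, 0, 0, 0, 78, -0.19, 0.29, 0.26, 0, 0, 0, 78, -0.21, 0.36, 0.26, 0, 0, 0, 78, -0.225, 0.385, 0.26, 0, 0, 0, 78, -0.225, 0.385, 0.26, 0, 0, 0, 78, -0.225, 0.385, 0.26, 0, 0, 0])

```text
clock: 24.05
position: [0.4171, 0.2749, 0.2349]
ee_rot: [0.669, 0.743, -0.0, 0.0]
ft_force: [0.1, -0.4, 0.4]
grip_width: 0.915
grasp_force: 0.0
```

```bash
python3 -c "
from h import *
caps()"
```

```text
[0.4171 0.2749 0.2349] [ 0.41  0.21 -1.19  1.73  0.2   1.33 -0.72]
[256.7 163. ] [ 233  139   49   49 1870] [0.4145 0.2807 0.068 ]
```

step_arm(commands=[78, -0.002, 0.009, -0.06, 0, 0, 0, 78, -0.002, 0.009, -0.14, 0, 0, 0, 78, -0.002, 0.009, -0.22, 0, 0, 0, 78, -0.002, 0.009, -0.29, 0, 0, 0, 78, -0.002, 0.009, -0.325, 0, 0, 0, 78, -0.002, 0.009, -0.337, 0, 0, 0, 40, -0.002, 0.009, -0.337, 0, 0, 0, 40, -0.002, 0.009, -0.337, 0, 0, 0, 40, -0.002, 0.009, -0.337, 0, 0, 0, 40, -0.002, 0.009, -0.337, 0, 0, 0])

```text
clock: 25.35
position: [0.416, 0.2817, 0.0344]
ee_rot: [0.669, 0.744, 0.001, 0.001]
ft_force: [-1.8, -0.8, 5.5]
grip_width: 0.627
grasp_force: 51.3
```

step_arm(commands=[40, 0, 0, 0.05, 0, 0, 0, 40, 0, 0, 0.13, 0, 0, 0, 40, 0, 0, 0.22, 0, 0, 0, 40, 0.05, -0.06, 0.22, 0, 0, 0, 40, 0.1, -0.12, 0.22, 0, 0, 0, 40, 0.15, -0.18, 0.22, 0, 0, 0, 40, 0.19, -0.23, 0.22, 0, 0, 0, 40, 0.21, -0.26, 0.22, 0, 0, 0, 40, 0.213, -0.263, 0.22, 0, 0, 0, 40, 0.213, -0.263, 0.22, 0, 0, 0])

```text
clock: 26.6
position: [0.5423, 0.125, 0.1651]
ee_rot: [0.668, 0.744, 0.0, -0.0]
ft_force: [-0.1, 0.2, -2.9]
grip_width: 0.626
grasp_force: 53.9
```

step_arm(commands=[40, 0, 0, 0, 0, 0, 0, 40, 0, 0, -0.04, 0, 0, 0, 40, 0, 0, -0.08, 0, 0, 0, 40, 0, 0, -0.115, 0, 0, 0, 40, 0, 0, -0.13, 0, 0, 0, 40, 0, 0, -0.143, 0, 0, 0, 40, 0, 0, -0.143, 0, 0, 0, 78, 0, 0, -0.143, 0, 0, 0, 78, 0, 0, -0.143, 0, 0, 0, 78, 0, 0, -0.143, 0, 0, 0])

```text
clock: 27.85
position: [0.5432, 0.1235, 0.0791]
ee_rot: [0.669, 0.744, 0.0, 0.0]
ft_force: [-0.6, 0.4, 0.3]
grip_width: 0.916
grasp_force: 0.0
```

step_arm(commands=[78, 0, 0, 0.08, 0, 0, 0, 78, 0, 0, 0.17, 0, 0, 0, 78, 0, 0, 0.26, 0, 0, 0, 78, -0.08, -0.05, 0.34, 0, 0, 0, 78, -0.16, -0.13, 0.42, 0, 0, 0, 78, -0.2, -0.2, 0.48, 0, 0, 0, 78, -0.2, -0.25, 0.5, 0, 0, 0, 78, -0.2, -0.25, 0.5, 0, 0, 0, 78, -0.2, -0.25, 0.5, 0, 0, 0, 78, -0.2, -0.25, 0.5, 0, 0, 0])

```text
clock: 29.1
position: [0.4231, -0.0252, 0.3783]
ee_rot: [0.668, 0.745, -0.0, -0.001]
ft_force: [-0.7, 0.7, -0.9]
grip_width: 0.915
grasp_force: 0.0
```

```bash
python3 -c "
from h import *
caps(.113,save='pics/w4.png')"
```

```text
[ 0.4231 -0.0252  0.3783] [ 1.1  -0.19 -0.96  1.64 -0.16  1.61  0.25]
[354.9  61.9] [ 337   44   36   37 1008] [0.5417 0.1205 0.113 ]
[353.7 113.6] [ 336   96   36   36 1030] [0.5493 0.0471 0.113 ]
[350.2 168.2] [333 151  35  35 959] [ 0.5574 -0.0317  0.113 ]
[239.4 193.3] [226 179  28  30 680] [ 0.4017 -0.0871  0.113 ]
```

View pics/w4.png

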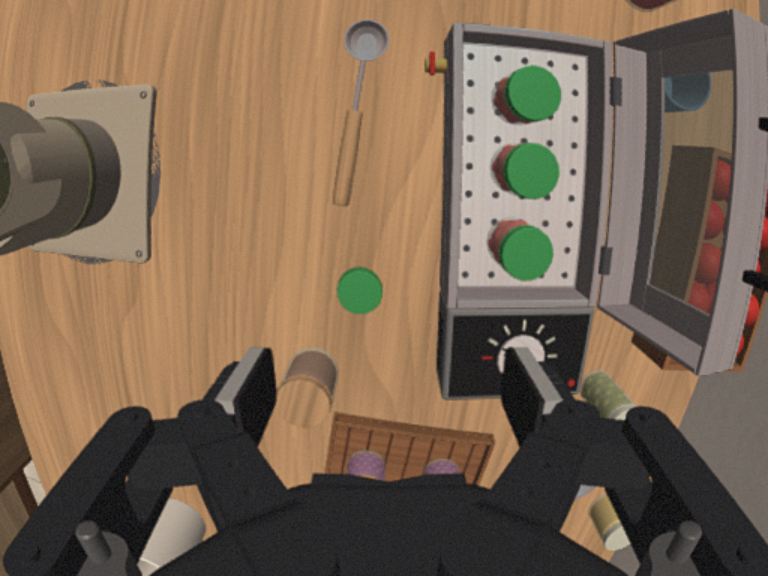

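All three greens stand in the basin, the golds are on the tray and the lid is open. Next is the handle, viewed from above.

step_arm(commands=[78, 0.08, 0.03, 0.05, 0, 0, 0, 78, 0.16, 0.06, 0.05, 0, 0, 0, 78, 0.24, 0.09, 0.05, 0, 0, 0, 78, 0.32, 0.12, 0.05, 0, 0, 0, 78, 0.378, 0.142, 0.05, 0, 0, 0, 78, 0.378, 0.142, 0.05, 0, 0, 0, 78, 0.378, 0.142, 0.05, 0, 0, 0, 78, 0.378, 0.142, 0.05, 0, 0, 0, 78, 0.378, 0.142, 0.05, 0, 0, 0, 78, 0.378, 0.142, 0.05, 0, 0, 0])

```text
clock: 30.4
position: [0.6496, 0.0581, 0.4094]
ee_rot: [0.669, 0.743, 0.0, 0.0]
ft_force: [-0.1, 0.6, -0.2]
grip_width: 0.916
grasp_force: 0.0
```

```bash
python3 -c "
from h import *
caps(.113,save='pics/w5.png')"
```

```text
[0.6496 0.0581 0.4094] [ 0.45  0.57 -1.11  0.99  0.53  1.84 -0.33]
[192.8 100.6] [176  84  35  34 933] [0.545  0.1217 0.113 ]
[194.4 149.3] [178 133  34  34 895] [0.5529 0.0482 0.113 ]
[196.7 199. ] [181 183  32  33 821] [ 0.5604 -0.0309  0.113 ]
[129.4 215. ] [117 203  25  25 481] [ 0.4424 -0.0735  0.113 ]
```

View pics/w5.png

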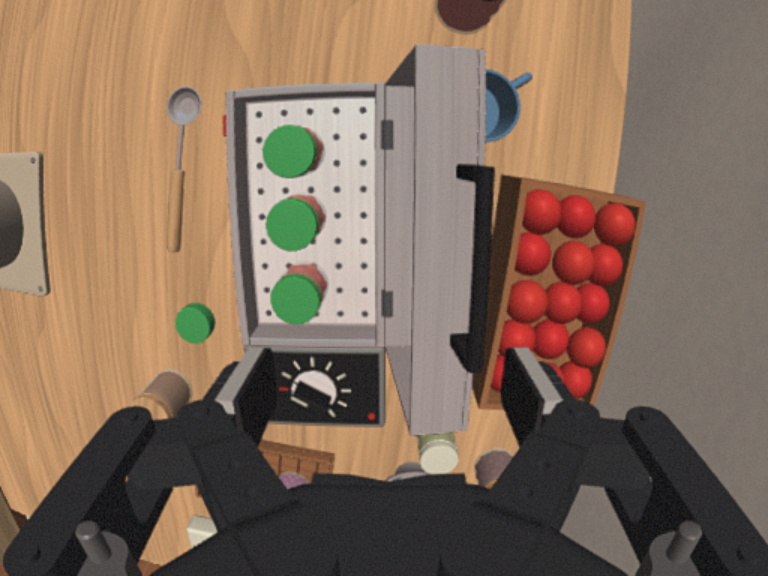

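Wrist view: the handle bar runs from (483,168) to (470,370), with its middle at about (481,268).

```bash
python3 - <<'E'
from h import *
from scipy.optimize import least_squares
o=get_obs()
obs=[((483,168),.065),((470,370),-.065),((481,268),0)]
yw=np.radians(6.1); xh=np.array([np.cos(yw),np.sin(yw),0]); yh=np.array([-np.sin(yw),np.cos(yw),0]); H=np.array([.560,.047,.09])+.085*xh
bar=lambda th,s:H+xh*(-.21*np.cos(th)+.034*np.sin(th))+[0,0,.21*np.sin(th)+.034*np.cos(th)]+yh*s
f=lambda p:np.ravel([wproj(bar(p[0],s),o)*1.5-uv for uv,s in obs])
r=least_squares(f,[1.6]); print(r.x,r.fun.round(1))
for th in [r.x[0],1.4,1.2,1,.8,.6,.4,.2,0]: print(round(th,2),bar(th,0).round(4))
for uv,s in obs: print(wunproj((uv[0]/1.5,uv[1]/1.5),.29,o).round(4))
E
```

```text
[1.70133544] [ 0.4 -0.6  2.2 -0.6 -2.   6.7]
1.7 [0.7052 0.0625 0.2938]
1.4 [0.6423 0.0558 0.3027]
1.2 [0.6004 0.0513 0.298 ]
1 [0.5601 0.047  0.2851]
0.8 [0.5233 0.0431 0.2643]
0.6 [0.4913 0.0397 0.2366]
0.4 [0.4654 0.0369 0.2031]
0.2 [0.4466 0.0349 0.165 ]
0 [0.4357 0.0337 0.124 ]
[0.6989 0.1267 0.29  ]
[ 0.7117 -0.0046  0.29  ]
[0.7067 0.0659 0.29  ]
```

step_arm(commands=[45, 0.05, 0.004, -0.03, 0, 0, 0, 45, 0.093, 0.007, -0.06, 0, 0, 0, 45, 0.093, 0.007, -0.1, 0, 0, 0, 45, 0.093, 0.007, -0.15, 0, 0, 0, 45, 0.093, 0.007, -0.19, 0, 0, 0, 45, 0.093, 0.007, -0.215, 0, 0, 0, 45, 0.093, 0.007, -0.224, 0, 0, 0, 5, 0.093, 0.007, -0.224, 0, 0, 0, 5, 0.093, 0.007, -0.224, 0, 0, 0, 5, 0.093, 0.007, -0.224, 0, 0, 0], squeeze=30)

```text
clock: 31.7
position: [0.7059, 0.0631, 0.2755]
ee_rot: [0.668, 0.744, 0.001, 0.0]
ft_force: [0.6, -0.4, 2.4]
grip_width: 0.115
grasp_force: 29.3
```

step_arm(commands=[5, -0.035, -0.004, 0.0085, 0, 0, 0, 5, -0.0695, -0.0075, 0.0135, 0, 0, 0, 5, -0.105, -0.011, 0.015, 0, 0, 0, 5, -0.14, -0.015, 0.0127, 0, 0, 0, 5, -0.175, -0.019, 0.007, 0, 0, 0, 5, -0.209, -0.022, -0.002, 0, 0, 0, 5, -0.242, -0.026, -0.0145, 0, 0, 0, 5, -0.273, -0.029, -0.03, 0, 0, 0, 5, -0.303, -0.032, -0.049, 0, 0, 0, 5, -0.331, -0.035, -0.071, 0, 0, 0])

```text
clock: 32.95
position: [0.5078, 0.0423, 0.2327]
ee_rot: [0.668, 0.744, 0.001, 0.001]
ft_force: [1.1, 1.7, 4.1]
grip_width: 0.111
grasp_force: 31.2
```

step_arm(commands=[5, -0.0255, -0.003, -0.0245, 0, 0, 0, 5, -0.0485, -0.005, -0.051, 0, 0, 0, 5, -0.069, -0.007, -0.08, 0, 0, 0, 5, -0.086, -0.009, -0.111, 0, 0, 0, 5, -0.1, -0.011, -0.144, 0, 0, 0, 5, -0.108, -0.012, -0.165, 0, 0, 0, 5, -0.113, -0.012, -0.185, 0, 0, 0, 5, -0.117, -0.0125, -0.203, 0, 0, 0, 5, -0.118, -0.0125, -0.212, 0, 0, 0, 5, -0.118, -0.0125, -0.216, 0, 0, 0])

```text
clock: 34.2
position: [0.4375, 0.0349, 0.1045]
ee_rot: [0.668, 0.744, -0.0, 0.001]
ft_force: [-10.4, -0.8, 32.3]
grip_width: 0.115
grasp_force: 33.8
```

step_arm(commands=[5, 0, 0, 0.005, 0, 0, 0, 24, 0, 0, 0.007, 0, 0, 0, 24, 0, 0, 0.007, 0, 0, 0, 24, 0, 0, 0.007, 0, 0, 0, 24, 0, 0, 0.04, 0, 0, 0, 24, 0, 0, 0.08, 0, 0, 0, 24, 0, 0, 0.14, 0, 0, 0, 24, 0, 0, 0.22, 0, 0, 0, 24, 0, 0, 0.27, 0, 0, 0, 24, 0, 0, 0.27, 0, 0, 0])

```text
clock: 35.45
position: [0.4371, 0.034, 0.2658]
ee_rot: [0.669, 0.743, -0.0, 0.002]
ft_force: [0.7, -0.4, -0.7]
grip_width: 0.28
grasp_force: 0.0
```

step_arm(commands=[45, 0.05, -0.06, -0.027, 0, 0, 0.055, 45, 0.1, -0.13, -0.027, 0, 0, 0.11, 45, 0.15, -0.2, -0.027, 0, 0, 0.165, 45, 0.2, -0.26, -0.027, 0, 0, 0.22, 45, 0.24, -0.312, -0.027, 0, 0, 0.275, 45, 0.24, -0.312, -0.027, 0, 0, 0.333, 45, 0.24, -0.312, -0.027, 0, 0, 0.333, 45, 0.24, -0.312, -0.027, 0, 0, 0.333, 45, 0.24, -0.312, -0.027, 0, 0, 0.333, 45, 0.24, -0.312, -0.027, 0, 0, 0.333])

```text
clock: 36.7
position: [0.5801, -0.1527, 0.2479]
ee_rot: [0.208, 0.978, -0.0, -0.0]
ft_force: [-0.2, 0.7, 0.0]
grip_width: 0.525
grasp_force: 0.0
```

```bash
python3 - <<'E'
from h import *
caps(.113,save='pics/w6.png')
o=get_obs(); print(o["ee_rot"],[(wproj([.581,-.153,.129],o)*1.5).round(1)])
cv2.imwrite("pics/s6.png",camera("side")[60:240,110:350,::-1])
E
```

```text
[ 0.5801 -0.1527  0.2479] [ 1.1   0.62 -1.34  1.46  0.6   1.53  0.93]
[224.6  18.2] [ 204    0   42   39 1343] [ 0.4285 -0.1198  0.113 ]
[ 2.07823347e-01  9.78166364e-01 -1.41776688e-04  1.99940755e-05] [array([388.3, 271.9])]
```

View pics/w6.png

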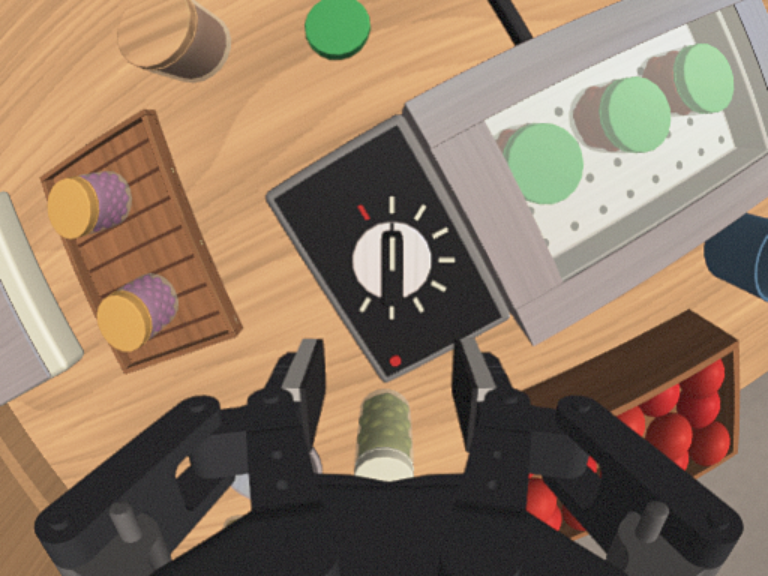

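View pics/s6.png

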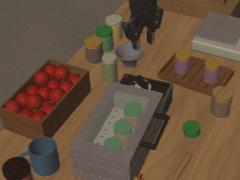

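Wrist view: lid shut, jars standing inside, golds upright on the tray. The dial bar is aligned with the tool, with its top centred at about (392,268) and its pointer at setting 1.

```bash
python3 - <<'E'
from h import *
o=get_obs(); print(wunproj((392/1.5,267/1.5),.129,o),o["position"])
E
```

```text
[ 0.57906699 -0.14972585  0.129     ] [ 0.58017175 -0.15281725  0.24811311]
```

step_arm(commands=[45, -0.001, 0.004, -0.05, 0, 0, 0, 45, -0.001, 0.004, -0.12, 0, 0, 0, 45, -0.001, 0.004, -0.18, 0, 0, 0, 45, -0.001, 0.004, -0.22, 0, 0, 0, 45, -0.001, 0.004, -0.238, 0, 0, 0, 45, -0.001, 0.004, -0.238, 0, 0, 0, 5, -0.001, 0.004, -0.238, 0, 0, 0, 5, -0.001, 0.004, -0.238, 0, 0, 0, 5, -0.001, 0.004, -0.238, 0, 0, 0, 5, -0.001, 0.004, -0.238, 0, 0, 0], squeeze=40)

```text
clock: 38.05
position: [0.5802, -0.1504, 0.1065]
ee_rot: [0.208, 0.978, -0.0, 0.001]
ft_force: [-1.1, -0.9, 7.6]
grip_width: 0.155
grasp_force: 40.4
```

step_arm(commands=[5, 0, 0, 0, 0, 0, -0.05, 5, 0, 0, 0, 0, 0, -0.1, 5, 0, 0, 0, 0, 0, -0.15, 5, 0, 0, 0, 0, 0, -0.2, 5, 0, 0, 0, 0, 0, -0.25, 5, 0, 0, 0, 0, 0, -0.3, 5, 0, 0, 0, 0, 0, -0.35, 5, 0, 0, 0, 0, 0, -0.4, 5, 0, 0, 0, 0, 0, -0.45, 5, 0, 0, 0, 0, 0, -0.5])

```text
clock: 39.3
position: [0.5829, -0.1504, 0.1073]
ee_rot: [0.84, 0.543, 0.003, 0.002]
ft_force: [11.8, -0.7, 0.7]
grip_width: 0.152
grasp_force: 48.6
```

step_arm(commands=[5, 0, 0, 0, 0, 0, -0.05, 5, 0, 0, 0, 0, 0, -0.1, 5, 0, 0, 0, 0, 0, -0.15, 5, 0, 0, 0, 0, 0, -0.167, 5, 0, 0, 0, 0, 0, -0.167, 5, 0, 0, 0, 0, 0, -0.167, 5, 0, 0, 0, 0, 0, -0.167, 5, 0, 0, 0, 0, 0, -0.167, 5, 0, 0, 0, 0, 0, -0.167, 5, 0, 0, 0, 0, 0, -0.167])

```text
clock: 40.55
position: [0.5833, -0.1507, 0.1074]
ee_rot: [0.951, 0.309, 0.004, 0.002]
ft_force: [13.7, -2.0, 0.5]
grip_width: 0.15
grasp_force: 48.6
```

step_arm(commands=[45, 0, 0, 0, 0, 0, 0, 45, 0, 0, 0, 0, 0, 0, 45, 0, 0, 0, 0, 0, 0, 45, 0, 0, 0.05, 0, 0, 0, 45, 0, 0, 0.12, 0, 0, 0, 45, 0, 0, 0.19, 0, 0, 0, 45, 0, 0, 0.26, 0, 0, 0, 45, 0, 0, 0.28, 0, 0, 0, 45, 0, 0, 0.28, 0, 0, 0, 45, 0, 0, 0.28, 0, 0, 0])

```text
clock: 41.8
position: [0.579, -0.1504, 0.2717]
ee_rot: [0.951, 0.309, -0.001, -0.001]
ft_force: [-0.9, -0.2, 0.0]
grip_width: 0.524
grasp_force: 0.0
```

```bash
python3 - <<'E'
from h import *
caps(.113,save='pics/w7.png')
E
```

```text
[ 0.579  -0.1504  0.2717] [ 0.87  0.39 -0.91  1.43  0.3   1.47 -0.98]
[503.  115.1] [493  94  19  44 696] [ 0.8291 -0.3603  0.113 ]
[171.4 236.4] [155 220  36  35 853] [ 0.4561 -0.1142  0.113 ]
```

View pics/w7.png

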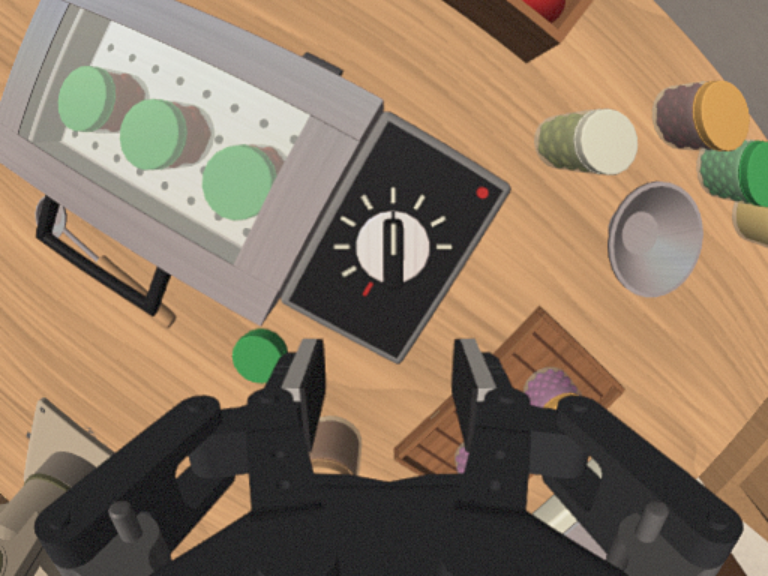

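The pointer stands at the fifth mark (393,195) clockwise from red. The lid is shut, all jars are upright, and the gripper is clear.

```bash
python3 -c "
from workcell import *
print(hand_in())"
```

```text
the job is handed in; nothing more can be done
None
```

The job is handed in: both gold-capped jars are on the tray, all three green-capped jars are in the basin, the lid is shut and the dial is at setting 5; hand-in gave no verdict.

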